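# Make up the condiment set on its fitted tray

### The job

Make up the small condiment set on its round stoneware tray: stand the jar, the smaller bottle and the smaller shaker upright in the raised rings made for their feet (large, middle and small ring), and put the smaller lid on the jar so that its plate lies flat on the rim. The larger bottle, shaker and lid belong to another set: leave them where they are. The ware is unglazed and chips, so set every piece down, do not drop it.

Things in the scene. Friction and masses are not known exactly. Their poses are not given: they have to be found in the camera images.
- tray: Fixed round buff stoneware tray, 172 mm across; floor 8 mm above the table, rim to 15 mm. Three ring seats, wall 4 mm, tops at 15 mm: 64 mm inside (jar) centred at (0.044, 0) in the tray's x, y; 52 mm inside (bottle) at (-0.022, 0.0381); 40 mm inside (shaker) at (-0.022, -0.0381) m. Origin: centre of the underside, z up; any yaw. Left of y = -0.07 stand a red bag 0.33 m tall and taller crates.
- jar: Open squat jar of buff unglazed stoneware, 54 mm high, without lid; straight wall 56 mm across from 6 to 44 mm height, foot 52 mm across, rim 52 mm across outside, mouth 43 mm inside; 0.18 kg. Upright; origin: centre of its underside, z up; round, yaw is free.
- bottle: The smaller of two bottles of one pattern, buff unglazed stoneware: 86 mm high, foot 40 mm across, straight body 46 mm across from 6 to 46 mm height, shoulder, then a neck 17 mm across from 69 to 77 mm, lip 23 mm across; 0.15 kg. Upright; origin: centre of its underside, z up; round, yaw is free.
- shaker: The smaller of two closed dome-topped shakers of one pattern with pinholes in the top, buff unglazed stoneware: 64 mm high, foot 28 mm across, body 35 mm across from 6 to 42 mm height; 0.07 kg. Upright; origin: centre of its underside, z up; round, yaw is free.
- lid: The smaller of two knobbed lids of one pattern, buff unglazed stoneware, knob up: 30 mm high, flange below 31 mm across, 6 mm deep, plate 50 mm across from 6 mm up to 12 mm height in the middle, straight knob 16 mm across from 15 to 28 mm height; 0.05 kg. Seated, its origin is 48 mm above the jar's. Upright; origin: centre of its underside, z up; round, yaw is free.
- big_bottle: The larger bottle of the same pattern, 112 mm high, 60 mm across; foot 52 mm: does not enter the smaller bottle's ring. Upright; origin: centre of its underside, z up; round, yaw is free.
- big_shaker: The larger shaker of the same pattern, 96 mm high, 52 mm across; foot 42 mm: does not enter the smaller shaker's ring. Upright; origin: centre of its underside, z up; round, yaw is free.
- big_lid: The larger lid of the same pattern, 44 mm high, plate 73 mm across, knob 23 mm, flange 45 mm across: does not enter the jar's mouth. Upright; origin: centre of its underside, z up; round, yaw is free.

How it is judged:
By the outcome, as a careful person would: the job done as asked, in the order asked, and still so for the second after the job is handed in, with the robot touching nothing.
It also fails if it takes over 102 s, if anything falls off the work surface, if the arm or the gripper's body presses on something with over 40 N, if the wrist force passes 120 N, or if a joint passes its speed limit or range.

### The arm

A 6-joint arm with a two-finger parallel gripper is mounted at the origin on a cart in front of the work surface, level with it; the furniture and walls round the work are solid. World frame = base frame: x ahead of the robot, y to its left, z up, the work surface at z = 0. Lengths are in mm, angles in degrees, forces in N, time in s.
With the tool pointing down it reaches from about 250 to 775 mm from the base axis. Payload 4 kg.
Tool frame: the origin (TCP) lies midway between the tips of the shut fingers; the grasp point (between the pads) lies 19 mm behind it (arm.grasp_offset is the distance from the TCP to the grasp point, in mm); z points along the fingers, y is the line along which they close (so a half turn about z gives the same grasp; the last joint's range is limited). The gripper opens to 94 mm and grips with 3 to 60 N. Pads are 16 mm wide; open, the fingers measure 119 mm over their backs; the gripper's body (75 mm by 177 mm) begins 78 mm behind the grasp point.
Start: joints at [-81.71, 4.996, 78.535, -0, 96.463, -5.907], TCP at [134.896, -533.223, 168.006] pointing down, gripper open.
Joint ranges: [-177.83, 177.83], [-43.37, 116.18], [15.69, 146.23], [-61.86, 241.86], [9.47, 152.12], [-147.06, 147.06]. Speed limits (degrees/s): [159.86, 159.86, 180, 180, 180, 180].

### API

Orientations are given as [roll, pitch, yaw] about the fixed x, y, z axes, in that order (R = Rz(yaw) Ry(pitch) Rx(roll)).
In Python, from bench import arm, vision gives the robot as it stands. Calls block until the motion is done:
- arm.reach(position, orientation): joint-space move of the TCP to a pose.
- arm.move_straight(position, orientation=None, speed=150, guard=None): straight line of the TCP; orientation=None keeps the orientation; speed is the mean speed in mm/s. With guard (N) it stops when the force on the tool has changed by that much, and returns True; else False.
- arm.move_j(angles): joint-space move.
- arm.command_gripper(opening, newtons=None): opening from 0.0 (shut) to 1.0 (fully open); newtons is the grip in N (None keeps the last); returns when the fingers have stopped.
- arm.sleep(seconds).
- arm.inverse_kinematics(position, orientation): joint angles nearest the present ones, or None.
- vision.capture(name): name is "side" or "top" or "wrist"; returns (picture, depth): 384x512x3 uint8, red, green, blue; 384x512 float32, mm along the optical axis (not along the pixel's ray), 0 where there is no reading.
- vision.calibration(name): a dict with "K" (3x3 intrinsics, pixels), "R" (3x3) and "t" (3): a world point X has camera coordinates R X + t. Camera axes: x right, y down, z forward; pixel columns grow to the right and rows downward; lengths in mm; the calibration is good to about 2 mm. A picture is of the moment at which its call begins: read the wrist's pose just before it. calibration takes no time and is no camera call; for the wrist camera it gives the pose at the moment of the call.
A pose or a line that the arm cannot do raises arm.Unreachable and nothing moves.
- arm.close_job(): hands the job in; it is judged then, once.
Readings, each from a call of its own:
- arm.read_t(): time.
- arm.read_qpos(): joint angles.
- arm.read_joint_velocities(): joint speeds.
- arm.read_joint_efforts(): joint torques, N m.
- arm.read_ee_pos(): TCP position.
- arm.read_eef_rot(): TCP orientation.
- arm.read_force(): force on the tool from outside, world axes, zero at the start.
- arm.read_ft_torque(): the same for the moment, N m.
- arm.read_gripper_width(): opening from 0.0 (shut) to 1.0 (fully open).
- arm.read_finger_force(): force on a finger pad.
Only numpy, scipy, OpenCV 4.12 (cv2) and the standard library are available. Lean on these libraries where they do the work, as an engineer would, in place of code of your own. Each camera call takes 0.05 s, during which the arm holds its last target. There are 200 camera calls.

## Working session

There is one attempt and no reset: what is moved stays moved. The work goes in short steps, each a Python script; the robot and the scene stay as the last script left them, time stands still between calls to the robot, and variables do not carry over. Pictures are saved under pics/ and viewed, at most 14 in all, crops included, and the job is handed in when it is done.

```bash
ls; mkdir -p pics; python3 - <<'E'
from bench import arm,vision
import cv2,numpy as np
for n in("side","top","wrist"):
    p,d=vision.capture(n); c=vision.calibration(n)
    np.savez(f"{n}0.npz",p=p,d=d,**c)
    cv2.imwrite(f"pics/{n}0.png",p[:,:,::-1])
    print(n,c["K"].round(1).tolist(),c["R"].round(3).tolist(),c["t"].round(1).tolist(),(d==0).mean())
print(arm.read_t())
E
```

```text
pics
side [[471.9, 0.0, 250.5], [0.0, 471.9, 188.6], [0.0, 0.0, 1.0]] [[0.939, -0.344, -0.022], [-0.222, -0.555, -0.801], [0.264, 0.757, -0.598]] [-660.6, 0.4, 953.2] 0.004058837890625
top [[359.8, 0.0, 256.9], [0.0, 359.8, 191.3], [0.0, 0.0, 1.0]] [[0.003, -1.0, 0.015], [-0.999, -0.004, -0.053], [0.053, -0.015, -0.998]] [-268.0, 605.7, 864.0] 0.004023234049479167
wrist [[322.7, 0.0, 258.3], [0.0, 322.7, 188.7], [0.0, 0.0, 1.0]] [[0.246, -0.969, -0.001], [-0.938, -0.238, 0.252], [-0.244, -0.061, -0.968]] [-549.0, -26.4, 390.3] 0.003875732421875
0.15
```

View pics/side0.png

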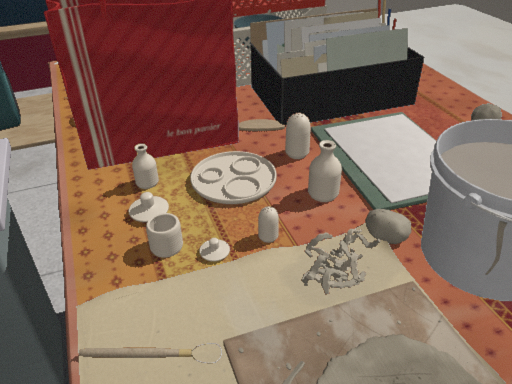

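View pics/top0.png

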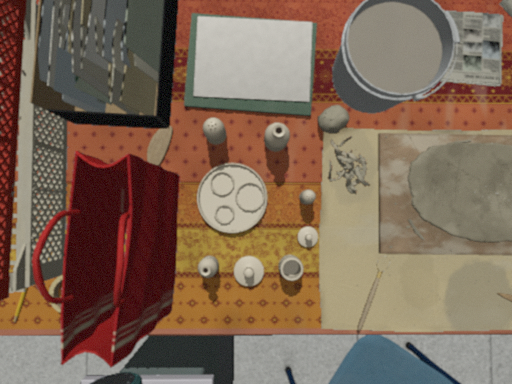

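The side view shows the tray (235,178), the red bag behind it, and the jar (164,235). The small bottle is at (146,167), small shaker (268,224) and small lid (214,250). The big lid (148,207), big bottle (325,172) and big shaker (298,136) stay put. In the top view these are tray (232,198), jar (291,267), bottle (208,266), shaker (307,198) and lid (308,237).

```bash
cat > h.py <<'E'
import numpy as np, cv2
from scipy.optimize import least_squares
def cloud(p,d,K,R,t):
    v,u=np.mgrid[:d.shape[0],:d.shape[1]]
    c=np.stack([(u-K[0,2])/K[0,0]*d,(v-K[1,2])/K[1,1]*d,d],-1)
    w=(c-t)@R; w[d==0]=np.nan
    return w
def circ(P,r=None):
    """robust fit circle to xy points, optional fixed radius"""
    P=np.asarray(P)[:,:2]; c=np.median(P,0)
    f=(lambda q:np.hypot(*(P-q[:2]).T)-(r or q[2]))
    s=least_squares(f,[*c]+([] if r else [25]),loss="soft_l1",f_scale=1.)
    return s.x
E
python3 - <<'E'
from h import *
W={}
for n in("top","side"):
    z=dict(np.load(n+"0.npz")); W[n]=cloud(**z)
    w=W[n]
    m=(w[...,2]<8)&(w[...,2]>-8)&(w[...,0]>400)&(w[...,0]<700)&(w[...,1]>-400)&(w[...,1]<-150)
    print(n,"table z",np.nanmedian(w[m][:,2]),np.nanstd(w[m][:,2]))
    P=w.reshape(-1,3); P=P[np.isfinite(P[:,0])]
    b=P[(P[:,2]>40)&(P[:,2]<340)&(P[:,0]>200)&(P[:,0]<700)&(P[:,1]>-250)&(P[:,1]<50)]
    for z0 in range(40,340,60):
        q=b[(b[:,2]>z0)&(b[:,2]<z0+60)&(b[:,1]>-145)]
        if len(q)>10: print(z0,"bag x",np.percentile(q[:,0],[1,99]).round(),"ymin",np.percentile(q[:,1],[0.5,2,10]).round())
pix={"jar":(291,267),"bottle":(208,266),"shaker":(307,198),"lid":(308,237),"biglid":(249,271),"tray":(232,198),"bigbottle":(277,137),"bigshaker":(214,131)}
w=W["top"]
for k,(u,v) in pix.items():
    g=48 if k=="tray" else 28
    s=w[v-g:v+g,u-g:u+g].reshape(-1,3)
    c0=np.nanmedian(w[v-2:v+3,u-2:u+3].reshape(-1,3),0)
    for n in W:
        P=W[n].reshape(-1,3)
        R=95 if k=="tray" else 45
        q=P[(np.hypot(*(P[:,:2]-c0[:2]).T)<R)&(P[:,2]>7)]
        mn,mx=q.min(0),q.max(0)
        print(k,n,c0.round(),"ext",mn.round(),mx.round(),"mid",((mn+mx)/2).round(1)[:2],len(q))
E
```

```text
top table z 1.0184037292240635 2.62945624147995
40 bag x [318. 648.] ymin [-145. -143.  -75.]
100 bag x [212. 643.] ymin [-72. -71. -69.]
160 bag x [219. 645.] ymin [-70. -69. -68.]
220 bag x [323. 648.] ymin [-66. -65. -62.]
280 bag x [320. 648.] ymin [-61. -60. -57.]
side table z 0.6604445663877164 2.3785339134363874
40 bag x [320. 645.] ymin [-140.  -77.  -74.]
100 bag x [204. 646.] ymin [-74. -72. -70.]
160 bag x [207. 646.] ymin [-72. -71. -69.]
220 bag x [317. 647.] ymin [-67. -66. -63.]
280 bag x [319. 645.] ymin [-63. -62. -60.]
jar top [ 421. -351.    6.] ext [ 397. -372.    7.] [ 452. -318.   58.] mid [ 424.5 -344.7] 366
jar side [ 421. -351.    6.] ext [ 397. -376.    7.] [ 452. -319.   56.] mid [ 424.3 -347.8] 1261
bottle top [ 433. -154.   67.] ext [ 404. -172.    7.] [ 449. -126.   89.] mid [ 426.5 -148.7] 354
bottle side [ 433. -154.   67.] ext [ 404. -175.    7.] [ 450. -137.   87.] mid [ 426.9 -155.8] 803
shaker top [ 589. -382.   63.] ext [ 576. -425.    7.] [ 609. -369.   65.] mid [ 592.3 -397.4] 201
shaker side [ 589. -382.   63.] ext [ 571. -427.    7.] [ 611. -3
[... 334 characters left out ...]
side [ 417. -248.   43.] ext [ 378. -280.    9.] [ 449. -213.   45.] mid [ 413.4 -246.7] 783
tray top [ 590. -205.    9.] ext [ 507. -289.    7.] [ 677. -119.   19.] mid [ 591.7 -203.7] 3198
tray side [ 590. -205.    9.] ext [ 507. -291.    7.] [ 678. -118.   18.] mid [ 592.1 -204.9] 3203
bigbottle top [ 725. -310.   91.] ext [ 707. -341.    7.] [ 764. -282.  114.] mid [ 735.5 -311.2] 582
bigbottle side [ 725. -310.   91.] ext [ 707. -344.    7.] [ 764. -293.  113.] mid [ 735.6 -318.6] 1510
bigshaker top [ 739. -167.   92.] ext [ 724. -188.    8.] [ 772. -139.   98.] mid [ 747.7 -163.7] 485
bigshaker side [ 739. -167.   92.] ext [ 724. -193.    7.] [ 775. -148.   97.] mid [ 749.5 -170.2] 962
```

```bash
python3 - <<'E'
from bench import arm,vision
from h import *
print(arm.read_eef_rot())
for i,pos in enumerate([(470,-320,260),(560,-260,260)]):
    for yaw in (90,-90):
        print(pos,yaw,arm.inverse_kinematics(pos,[180,0,yaw]))
for p in [(427,-152,20),(592,-249,30),(630,-183,30),(554,-183,30),(427,-347,15),(591,-400,15),(496,-392,15)]:
    print(p,np.round(arm.inverse_kinematics(p,[180,0,90]),0),np.round(arm.inverse_kinematics(p,[180,0,0]),0))
for i,pos in enumerate([(470,-320,260),(560,-260,260)]):
    arm.reach(pos,[180,0,90])
    c=vision.calibration("wrist"); p,d=vision.capture("wrist")
    np.savez(f"w{i}.npz",p=p,d=d,**c); cv2.imwrite(f"pics/w{i}.png",p[:,:,::-1])
    print(-c["R"].T@c["t"])
print(arm.read_t(),arm.read_ee_pos())
E
```

```text
[-1.79903827e+02 -8.08095070e-03  1.41967297e+01]
(470, -320, 260) 90 [-39.96192567   7.47595843  65.46484426   0.         107.0591973
 -39.96192567]
(470, -320, 260) -90 [-3.99619257e+01  7.47595843e+00  6.54648443e+01 -2.54444375e-14
  1.07059197e+02  1.40038074e+02]
(560, -260, 260) 90 [-30.16461196  13.98309813  57.88509899   0.         108.13180287
 -30.16461196]
(560, -260, 260) -90 None
(427, -152, 20) [-27.  -3. 104.   0.  79. -27.] [-27.  -3. 104.  -0.  79.  63.]
(592, -249, 30) [-28.  20.  76.   0.  84. -28.] [-28.  20.  76.  -0.  84.  62.]
(630, -183, 30) [-21.  22.  74.   0.  84. -21.] [-21.  22.  74.  -0.  84.  69.]
(554, -183, 30) [-24.  13.  85.   0.  82. -24.] [-24.  13.  85.  -0.  82.  66.]
(427, -347, 15) [-45.  10.  91.   0.  79. -45.] [-45.  10.  91.  -0.  79.  45.]
(591, -400, 15) [-39.  30.  65.   0.  85. -39.] [-39.  30.  65.  -0.  85.  51.]
(496, -392, 15) [-43.  20.  79.   0.  82. -43.] [-43.  20.  79.  -0.  82.  47.]
[ 469.09777269 -247.06788252  476.22754491]
[ 559.83409406 -186.51478687  475.93138828]
2.2667 [ 559.4919358  -260.76110354  259.65759331]
```

View pics/w1.png

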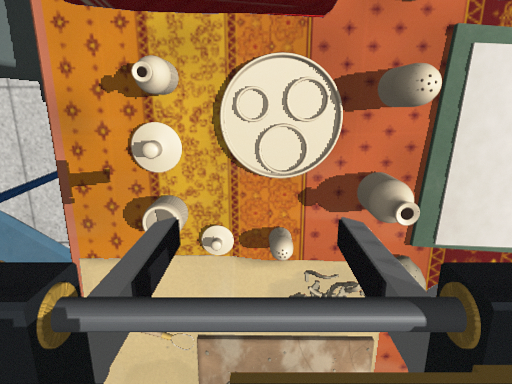

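```bash
python3 - <<'E'
from h import *
C={n:cloud(**dict(np.load(f))).reshape(-1,3) for n,f in dict(top="top0.npz",side="side0.npz",w0="w0.npz",w1="w1.npz").items()}
# name: guess, r, z band (visible wall), top circle
obj={"jar":((424,-346),28,(12,42)),"bottle":((427,-152),23,(12,44)),"shaker":((591,-399),17.5,(12,40)),"lid":((496,-392),8,(18,40)),"tray":((592,-204),84,(12,22))}
for k,(g,r,(a,b)) in obj.items():
    al=[]
    for n,P in C.items():
        d=np.hypot(*(P[:,:2]-g).T)
        q=P[(d<r+(6 if k!="lid" else 5))&(d>(r-6 if k!="lid" else -1))&(P[:,2]>a)&(P[:,2]<b)]
        z=P[(d<r+4)][:,2]; z=z[np.isfinite(z)]
        if len(q)<15: print(k,n,"few",len(q),); continue
        if k=="lid": q=q[q[:,2]<26] if (q[:,2]<26).sum()>15 else q
        al.append(q); print(k,n,len(q),circ(q,r).round(1),"ztop",np.percentile(z,98).round(1) if len(z) else "")
# tray fit: 6 mm rings model
def fit(P):
    def res(s):
        c,sn=np.cos(s[2]),np.sin(s[2]); out=[]
        L=np.c_[(P[:,0]-s[0])*c+(P[:,1]-s[1])*sn,-(P[:,0]-s[0])*sn+(P[:,1]-s[1])*c]
        D=[abs(np.hypot(*(L-o).T)-rr) for o,rr in (((44,0),34),((-22,38.1),28),((-22,-38.1),22),((0,0),84))]
        return np.clip(np.min(D,0)-1.5,0,8)
    return min((least_squares(res,[592,-204,np.radians(y)]) for y in range(-120,-50,5)),key=lambda s:s.cost)
for n,P in C.items():
    q=P[(np.hypot(*(P[:,:2]-(592,-204)).T)<92)&(P[:,2]>12)&(P[:,2]<20)]
    f=P[(np.hypot(*(P[:,:2]-(592,-204)).T)<10)][:,2]
    s=fit(q); print("tray",n,len(q),s.x[:2].round(1),np.degrees(s.x[2]).round(1),s.cost/len(q),"floor",np.nanmedian(f))
E
```

```text
jar top 95 [ 426.3 -343. ] ztop 55.8
jar side 690 [ 424.4 -346.9] ztop 54.4
jar w0 333 [ 426.1 -343. ] ztop 406.3
jar w1 379 [ 425.1 -347.2] ztop 54.5
bottle top 40 [ 425.5 -148.5] ztop 86.8
bottle side 318 [ 426.9 -148.8] ztop 85.7
bottle w0 160 [ 443.1 -187.7] ztop 86.3
bottle w1 214 [ 426.1 -149.7] ztop 86.0
shaker top few 3
shaker side 100 [ 594.3 -386.5] ztop 63.0
shaker w0 60 [ 594.  -387.7] ztop 64.4
shaker w1 16 [ 560.5 -379.4] ztop 64.3
lid top 40 [ 495.7 -390.6] ztop 32.1
lid side 34 [ 496.3 -390.9] ztop 31.0
lid w0 17 [ 496.  -391.6] ztop 30.8
lid w1 25 [ 496.1 -391.6] ztop 30.8
tray top 400 [ 591.2 -203.3] ztop 16.7
tray side 496 [ 591.9 -205.2] ztop 16.0
tray w0 1484 [ 591.1 -204.6] ztop 15.8
tray w1 1315 [ 591.6 -204.3] ztop 422.1
tray top 748 [ 591.4 -203.3] -85.6 0.7656712700220519 floor 8.849572941479193
tray side 897 [ 592.1 -205.2] -85.2 0.16692890499573118 floor 7.80330022945692
tray w0 2656 [ 591.3 -204.5] -85.2 0.056467300663011935 floor 8.107372389244974
tray w1 2319 [ 591.6 -204.4] -85.2 0.05126990898849495 floor 8.038323587319589
```

The wrist view w1 shows the tray with rings at (282,148), (306,98) and (251,104), and all pieces standing apart. The bag is at the top edge. The tray fits agree across the views. The cylinder fits need re-gating.

```bash
python3 - <<'E'
from h import *
C={n:cloud(**dict(np.load(f))).reshape(-1,3) for n,f in dict(top="top0.npz",side="side0.npz",w0="w0.npz",w1="w1.npz").items()}
obj={"jar":((425,-345),28,(12,40)),"bottle":((426,-149),23,(12,42)),"shaker":((594,-387),17.5,(12,40)),"lid":((496,-391),25,(8,12))}
for k,(g,r,(a,b)) in obj.items():
    for n in list(C)+["all"]:
        P=np.vstack([C[m] for m in ("side","w0","w1")]) if n=="all" else C[n]
        P=P[(P[:,2]>a)&(P[:,2]<b)]
        c=np.array(g,float)
        for w in (10,5,4):
            d=np.hypot(*(P[:,:2]-c).T); q=P[abs(d-r)<w]
            if len(q)<15: break
            c=circ(q,r)
        print(k,n,len(q),c.round(1),np.std(np.hypot(*(q[:,:2]-c).T)-r).round(2))
# apex/top features: mean of highest points
for k,(g,zl) in {"bottle lip":((426,-149),80),"shaker top":((594,-387),56),"jar rim":((425,-345),51),"lid knob":((496,-391),26)}.items():
    for n in C:
        P=C[n]; q=P[(np.hypot(*(P[:,:2]-g).T)<32)&(P[:,2]>zl)&(P[:,2]<100)]
        print(k,n,len(q),((q.min(0)+q.max(0))/2).round(1)[:2])
E
```

```text
jar top 87 [ 426.4 -342.8] 1.33
jar side 559 [ 424.5 -346.5] 1.46
jar w0 258 [ 426.4 -342.6] 1.51
jar w1 339 [ 424.9 -347.1] 1.51
jar all 1073 [ 424.8 -346.6] 1.4
bottle top 34 [ 457.6 -175.6] 6.1
bottle side 296 [ 426.9 -148.8] 1.14
bottle w0 145 [ 443.1 -187.7] 5.84
bottle w1 193 [ 426.1 -149.7] 0.19
bottle all 634 [ 426.4 -149.3] 0.86
shaker top 27 [ 593.1 -387. ] 0.15
shaker side 264 [ 594.3 -386.7] 0.85
shaker w0 106 [ 572.4 -362.6] 1.83
shaker w1 163 [ 593.7 -388.2] 0.32
shaker all 597 [ 594.1 -387.5] 0.67
lid top 66 [ 497.  -386.8] 1.94
lid side 140 [ 497.5 -386.6] 2.15
lid w0 209 [ 496.2 -393.4] 1.55
lid w1 195 [ 495.3 -393.2] 1.59
lid all 521 [ 495.9 -389.5] 1.51
bottle lip top 84 [ 425.6 -148.4]
bottle lip side 82 [ 426.8 -149.5]
bottle lip w0 380 [ 426.1 -150.1]
bottle lip w1 333 [ 426.3 -149.9]
shaker top top 105 [ 592.8 -386.5]
shaker top side 145 [ 593.8 -389.1]
shaker top w0 276 [ 593.1 -386.4]
shaker top w1 270 [ 593.4 -386.5]
jar rim top 137 [ 423.6 -345.5]
jar rim side 226 [ 424.1 -347.3]
jar rim w0 405 [ 424.2 -346.1]
jar rim w1 216 [ 424.7 -338.7]
lid knob top 36 [ 496.  -389.7]
lid knob side 58 [ 496.4 -392.1]
lid knob w0 93 [ 496.3 -390.9]
lid knob w1 83 [ 496.1 -390.5]
```

```bash
cat > pp.py <<'E'
from bench import arm,vision
from h import *
O=[180,0,-72]
def pick(x,y,h,w,n,pre,top=150):
    """pick object at x,y with the TCP h above its base; w = expected width, pre = opening (mm)"""
    arm.command_gripper(pre/94)
    arm.move_straight((x,y,top),O,speed=250)
    if arm.move_straight((x,y,h),speed=110,guard=8): raise SystemExit(f"touch on way down {arm.read_ee_pos()}")
    arm.command_gripper(0.,n)
    print("grip width",arm.read_gripper_width()*94,"expect",w,"force",arm.read_finger_force(),arm.read_ee_pos().round(1) if hasattr(arm.read_ee_pos(),'round') else arm.read_ee_pos())
    arm.move_straight((x,y,top),speed=120)
    print("lifted",arm.read_gripper_width()*94,arm.read_t())
def place(x,y,zb,h,w,top=150,opn=12):
    arm.move_straight((x,y,top),O,speed=200)
    arm.move_straight((x,y,zb+h+6),speed=100)
    r=arm.move_straight((x,y,zb+h-3),speed=12,guard=3)
    print("contact",r,"base z",arm.read_ee_pos()[2]-h,"want",zb,arm.read_force())
    return r
def release(x,y,w,opn=12,top=150):
    arm.command_gripper((w+opn)/94); arm.sleep(.2)
    arm.move_straight((x,y,top),speed=80); print("t",arm.read_t())
E
python3 - <<'E'
from pp import *
arm.reach((424.5,-346.5,230),O)
pick(424.5,-346.5,12,56,15,90)
if arm.read_gripper_width()*94>50:
    print(place(595.2,-248.3,8,12,56))
E
```

```text
grip width 51.229241799779864 expect 56 force 14.702536699769553 [ 424.4 -346.6   12. ]
lifted 51.68513772048451 8.625
contact True base z 7.958876068894384 want 8 [-0.4277291  -0.09075601  3.40291299]
True
```

```bash
python3 - <<'E'
from pp import *
print(arm.read_gripper_width()*94)
release(595.2,-248.3,56)
arm.move_straight((560,-300,230),speed=250)
c=vision.calibration("wrist"); p,d=vision.capture("wrist"); np.savez("w2.npz",p=p,d=d,**c)
cv2.imwrite("pics/w2.png",p[:,:,::-1])
P=cloud(p,d,**c).reshape(-1,3)
q=P[(np.hypot(*(P[:,:2]-(595.2,-248.3)).T)<40)&(P[:,2]>57)&(P[:,2]<75)]
print(len(q),((q.min(0)+q.max(0))/2).round(1),q.min(0),q.max(0),np.median(q[:,2]),arm.read_t())
E
```

```text
51.606399157092326
t 14.175
515 [ 595.  -249.3   60.6] [ 568.02970824 -275.97701156   57.08558979] [ 621.89958839 -222.70391237   64.15653123] 61.45901660792627 14.7833
```

View pics/w2.png

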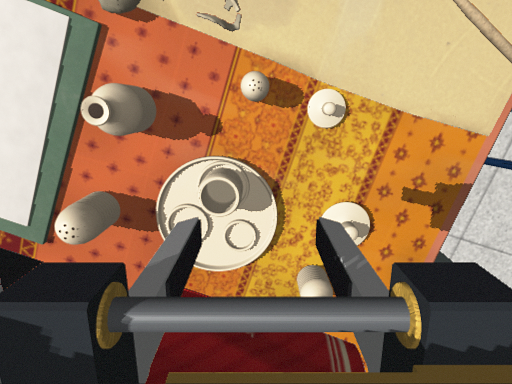

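The jar stands in the large ring at (220,190), with its rim level at about 62 mm. Next is the bottle, at (316,280).

```bash
python3 - <<'E'
from pp import *
pick(426.3,-149.6,12,46,15,90,top=170)
if arm.read_gripper_width()*94>36:
    if place(627.6,-179.4,8,12,46,top=170) and abs(arm.read_ee_pos()[2]-20)<2.5:
        release(627.6,-179.4,46,top=170)
E
```

```text
grip width 42.19547780753165 expect 46 force 14.527000932139345 [ 426.1 -149.6   11.9]
lifted 41.985722233689536 20.1833
contact True base z 7.862842577320684 want 8 [-0.68371431 -0.02684274  3.51228747]
t 26.2083
```

```bash
python3 - <<'E'
from pp import *
pick(593.6,-387.2,12,35,10,75,top=170)
if arm.read_gripper_width()*94>26:
    if place(551.7,-185.8,8,12,35,top=170) and abs(arm.read_ee_pos()[2]-20)<2.5:
        release(551.7,-185.8,35,top=170)
        arm.move_straight((520,-310,220),O,speed=250)
        c=vision.calibration("wrist"); p,d=vision.capture("wrist"); np.savez("w3.npz",p=p,d=d,**c)
        cv2.imwrite("pics/w3.png",p[:,:,::-1])
        P=cloud(p,d,**c).reshape(-1,3)
        for g,r,a,b in (((595,-249),34,59,70),((496,-391),15,26,36),((627.6,-179.4),30,87,105),((551.7,-185.8),25,64,80)):
            q=P[(np.hypot(*(P[:,:2]-g).T)<r)&(P[:,2]>a)&(P[:,2]<b)]
            if len(q): print(g,len(q),((q.min(0)+q.max(0))/2).round(1),q.max(0)[2])
E
```

```text
grip width 30.653248762897764 expect 35 force 9.926864323206246 [ 593.5 -387.2   11.9]
lifted 30.856272051858838 31.5083
contact True base z 7.700053444457321 want 8 [0.23600934 0.25643673 4.42989282]
t 37.5583
(595, -249) 495 [ 594.7 -249.1   61.5] 63.95793254182091
(496, -391) 137 [ 495.5 -392.3   29. ] 32.01459364797085
(627.6, -179.4) 300 [ 627.1 -180.5   91.5] 95.91905079821476
```

View pics/w3.png

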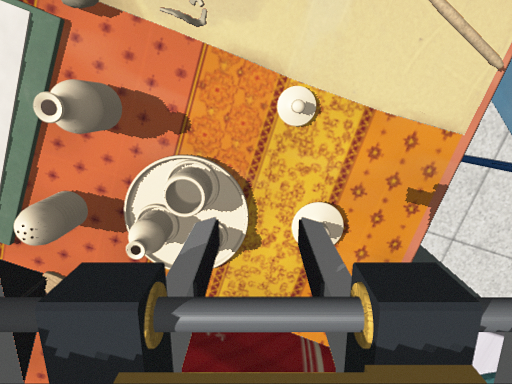

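The jar is at (187,190) and the bottle at (150,230) in the rings; the shaker is hidden by a finger. The lid is free at (297,106).

```bash
python3 - <<'E'
from pp import *
pick(496.1,-391,15,16,8,50,top=170)
if arm.read_gripper_width()*94>6:
    ok=place(595,-248.9,56,15,16,top=170)
    print(ok)
p,d=vision.capture("top"); c=vision.calibration("top"); P=cloud(p,d,**c).reshape(-1,3)
cv2.imwrite("pics/top1.png",cv2.resize(p[120:290,160:340,::-1],None,fx=3,fy=3)); 
p,d=vision.capture("side"); cv2.imwrite("pics/side1.png",cv2.resize(p[80:230,150:330,::-1],None,fx=4,fy=4))
E
```

```text
grip width 0.6115701558995117 expect 16 force 0.0 [ 496.1 -391.    15. ]
lifted 0.15181576208879305 43.0083
```

View pics/side1.png

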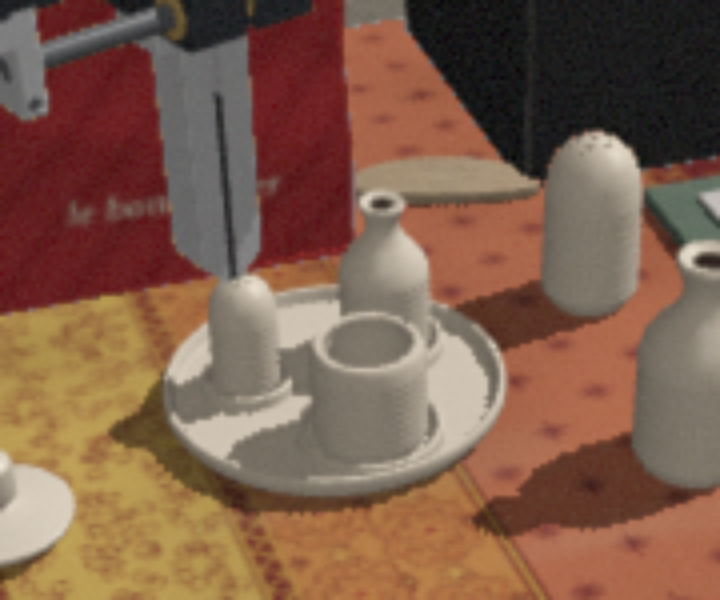

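The jar, bottle and shaker are all seated upright. The lid was missed, with the fingers fully shut, so I'll look at where it is.

```bash
python3 - <<'E'
from pp import *
arm.command_gripper(50/94)
p,d=vision.capture("wrist"); c=vision.calibration("wrist")
p2,d2=vision.capture("side"); c2=vision.calibration("side"); 
p3,d3=vision.capture("top"); c3=vision.calibration("top")
cv2.imwrite("pics/side2.png",np.hstack([cv2.resize(p2[200:290,170:260,::-1],(390,390),interpolation=2),cv2.resize(p[:,:,::-1],(400,390))]))
for P in (cloud(p,d,**c),cloud(p2,d2,**c2),cloud(p3,d3,**c3)):
    P=P.reshape(-1,3)
    q=P[(np.hypot(*(P[:,:2]-(496,-391)).T)<60)&(P[:,2]>6)&(P[:,2]<45)&(P[:,1]<-330)]; k=q[q[:,2]>20]
    if len(k): print(len(q),q.min(0).round(),q.max(0).round(),((k.min(0)+k.max(0))/2).round(1),len(k))
print(arm.read_ee_pos(),arm.read_t())
E
```

```text
1383 [ 470. -430.    6.] [ 546. -367.   32.] [ 495.5 -392.4   26.1] 165
525 [ 472. -428.    6.] [ 546. -369.   32.] [ 496.3 -391.9   26.2] 81
220 [ 473. -410.    6.] [ 519. -365.   33.] [ 495.9 -388.7   28.4] 31
[ 496.09782573 -390.99673149  170.00312151] 44.1583
```

View pics/side2.png

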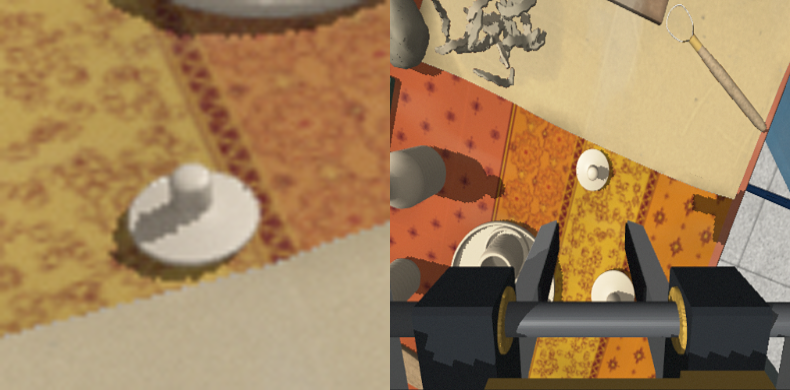

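```bash
python3 - <<'E'
from pp import *
def proj(n,X):
    c=vision.calibration(n); x=c["K"]@(c["R"]@np.array(X,float)+c["t"]); return (x[:2]/x[2]).round(1)
for z in (170,189): print(z,proj("side",(496.1,-391,z)))
# finger cloud near the tip, from side depth (fingers open 50 mm now)
for n in("side","top"):
    p,d=vision.capture(n); P=cloud(p,d,**vision.calibration(n)).reshape(-1,3)-[496.1,-391,170]
    a=np.radians(-72); tx=np.array([np.cos(a),np.sin(a),0]); ty=np.array([np.sin(a),-np.cos(a),0])
    L=np.c_[P@tx,P@ty,P[:,2]]
    for lo in range(-10,60,10):
        q=L[(abs(L[:,:2])<90).all(1)&(L[:,2]>lo)&(L[:,2]<lo+10)]
        if len(q)>3: print(n,lo,len(q),"tx",np.percentile(q[:,0],[2,50,98]).round(1),"ty",np.percentile(q[:,1],[2,50,98]).round(1))
E
```

```text
170 [206.4 168.6]
189 [205.3 157.7]
side 30 19 tx [-8.4  3.8  9.6] ty [-29.  -26.4  26.5]
side 40 129 tx [-9.   7.7  9.8] ty [-35.7 -25.9  36. ]
side 50 171 tx [-7.9  7.7 10.1] ty [-37.5 -25.4  36.4]
```

```bash
python3 - <<'E'
from pp import *
for n in("side",)*3:
    p,d=vision.capture(n); P=cloud(p,d,**vision.calibration(n)).reshape(-1,3)-[496.1,-391,170]
    q=P[(np.hypot(P[:,0],P[:,1])<60)&(P[:,2]>0)&(P[:,2]<60)]; print(np.sort(q[:,2])[:8].round(1))
print(arm.grasp_offset,arm.read_ee_pos(),arm.read_gripper_width()*94)
x,y=496.1,-391
print(arm.inverse_kinematics((x,y,-20),O))
arm.move_straight((x,y,0),speed=110,guard=5)
r=arm.move_straight((x,y,-17),speed=15,guard=2.5)
z=arm.read_ee_pos()[2]; print(r,z)
if r: arm.move_straight((x,y,z+1.5),speed=15)
p,d=vision.capture("side"); cv2.imwrite("pics/side3.png",cv2.resize(p[160:290,140:300,::-1],None,fx=4,fy=4,interpolation=2))
E
```

```text
[36.1 37.3 37.6 37.7 38.2 38.5 38.6 38.6]
[36.1 37.4 37.6 37.8 38.  38.4 38.4 38.5]
[36.6 37.3 37.7 37.8 37.8 38.2 38.2 38.3]
18.8 [ 496.09094096 -390.99235488  169.98973989] 49.912376691156986
[-4.33842062e+01  2.10943150e+01  8.10237042e+01 -2.54444375e-14
  7.78819808e+01  1.18615794e+02]
False -16.8152931503233
```

View pics/side3.png

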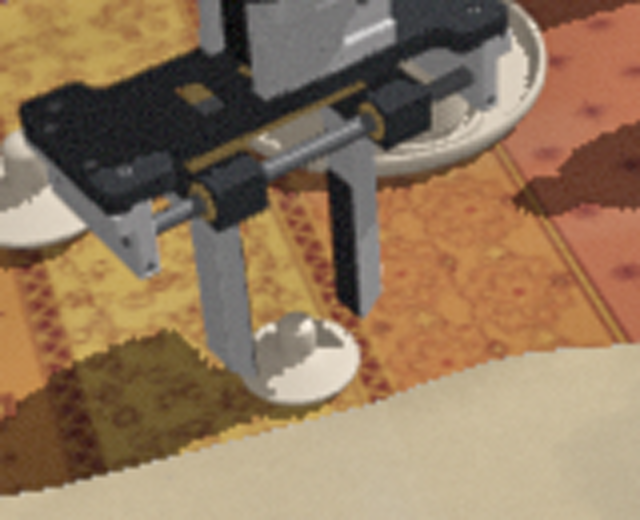

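The fingertips straddle the knob at (298,335), just above the plate. Tool z reads about 36 mm low compared with the real tips, which explains the miss. I'll go slightly lower and grip.

```bash
python3 - <<'E'
from pp import *
x,y=496.1,-391
r=arm.move_straight((x,y,-20),speed=12,guard=2.5); print(r,arm.read_ee_pos()[2])
if r: arm.move_straight((x,y,arm.read_ee_pos()[2]+1.5),speed=15)
h=arm.read_ee_pos()[2]
arm.command_gripper(0.,8)
w=arm.read_gripper_width()*94; print("width",w,arm.read_finger_force(),h)
if w>10:
    arm.move_straight((x,y,150),speed=100); print(arm.read_gripper_width()*94)
    ok=place(595,-248.9,56,h,16,top=150)
    p,d=vision.capture("side"); cv2.imwrite("pics/side4.png",cv2.resize(p[80:230,150:330,::-1],None,fx=4,fy=4,interpolation=2))
print(arm.read_t())
E
```

```text
False -20.2338275517464
width 15.611024034780591 8.000061213970184 -20.2338275517464
15.501198660121483
contact True base z 55.91802273289679 want 56 [ 0.1578553  -1.42030166  4.68569413]
53.1667
```

View pics/side4.png

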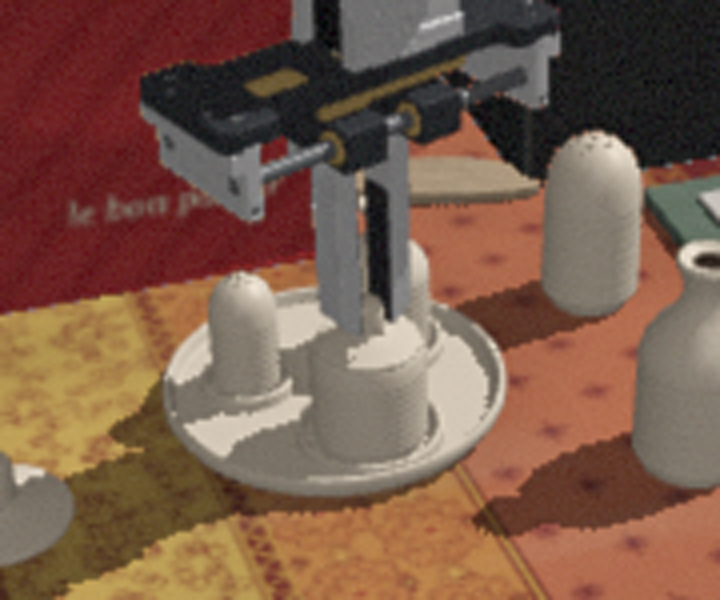

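The lid lies on the jar rim at (365,335), and contact came at the seated height. Now I'll release, retreat and check.

```bash
python3 - <<'E'
from pp import *
release(595,-248.9,16,opn=14,top=150)
arm.move_straight((470,-380,200),O,speed=250)
p,d=vision.capture("side"); P=cloud(p,d,**vision.calibration("side")).reshape(-1,3)
p3,d3=vision.capture("top")
cv2.imwrite("pics/side5.png",np.hstack([cv2.resize(p[80:230,150:330,::-1],(480,400),interpolation=2),cv2.resize(p3[150:250,190:270,::-1],(320,400),interpolation=2)]))
c=vision.calibration("wrist"); pw,dw=vision.capture("wrist"); Q=cloud(pw,dw,**c).reshape(-1,3)
for n,A in(("side",P),("wrist",Q)):
    k=A[(np.hypot(*(A[:,:2]-(595,-249)).T)<24)&(A[:,2]>64)&(A[:,2]<100)]
    pl=k[(k[:,2]<72)]
    if len(k): print(n,len(k),"top",k[:,2].max().round(1),"knob",((lambda q:(q.min(0)+q.max(0))/2)(k[k[:,2]>78])).round(1) if (k[:,2]>78).sum() else "")
    e=A[(abs(np.hypot(*(A[:,:2]-(595,-249)).T)-21)<3)&(A[:,2]>58)&(A[:,2]<76)]
    if len(e)>10:
        s=np.linalg.lstsq(np.c_[e[:,:2]-(595,-249),np.ones(len(e))],e[:,2],rcond=None)[0]; print("slope",s.round(3),len(e))
print(arm.read_t())
E
```

```text
t 55.4167
side 301 top 88.2 knob [ 595.5 -250.    83.3]
slope [3.7000e-02 5.3000e-02 6.4893e+01] 134
wrist 1163 top 87.2 knob [ 594.6 -250.2   82.6]
slope [ 1.0000e-03 -1.6000e-02  6.5275e+01] 503
56.4667
```

View pics/side5.png

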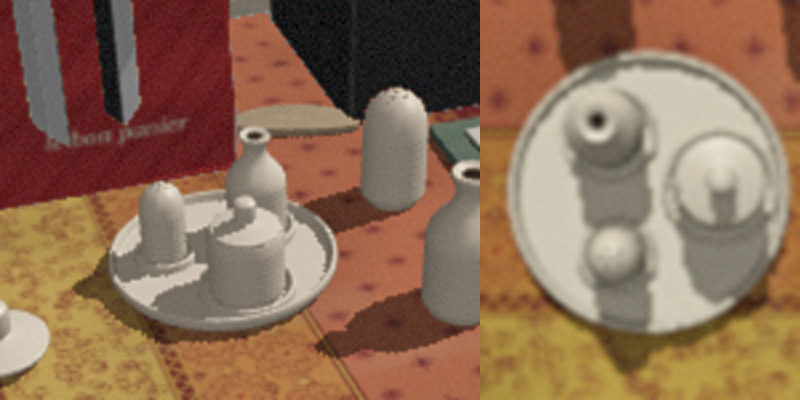

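Side view (left) and top view (right): the bottle (258,175), shaker (162,225) and jar with lid (245,255) all stand in their rings. The lid is level, with its knob top at about 87 mm against the 86 mm expected. The larger pieces look undisturbed, so I'm handing in.

```bash
python3 -c "
from bench import arm
print(arm.close_job(), arm.read_t())"
```

```text
the job is handed in; nothing more can be done
the job is handed in; nothing more can be done
```

The job is handed in: jar, smaller bottle and smaller shaker stand upright in their rings and the smaller lid lies flat on the jar, finished at about 57 s of the 102 s allowed; the first grasp at the lid closed on air without moving it, and the second held.

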